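Hang the big S-hook on the kitchen rail and the bin from the hook

ROBOT

A 6-joint arm with a two-finger parallel gripper is mounted at the origin on the work surface. World frame = base frame: x ahead of the robot, y to its left, z up, the work surface at z = 0. Lengths are in m, angles in rad, forces in N, time in s.
With the tool pointing down it reaches from about 0.35 to 0.85 m from the base axis. Payload 8.1 kg.
Tool frame: the origin (TCP) lies midway between the tips of the shut fingers; the grasp point (between the pads) lies 19 mm behind it; x points along the fingers, y is the direction in which the jaws open and shut, and the axes are right-handed (so a half turn about x gives the same grasp; the last joint's range is limited). The gripper opens to 85 mm and grips with 20 to 120 N. Pads are 22 mm wide; open, the fingers measure 114 mm over their backs; the gripper's body (76 mm by 85 mm) begins 54 mm behind the grasp point. The pads swing forward as they close: fully open they stand 13 mm farther back than shut.
Start: joints at [1.144, 0.13, 1.488, -0, 1.523, -0.085], TCP at [0.201, 0.565, 0.231] pointing down, gripper open.
Joint ranges: [-2.96, 2.96], [-0.89, 2.26], [0.02, 2.5], [-1.34, 4.48], [0, 2.73], [-2.66, 2.66]. Speed limits (rad/s): [2.39, 2.39, 2.79, 3.14, 3.14, 3.14].

INTERFACE

Orientations are given as a unit quaternion [w, x, y, z].
In Python, from cell import r, move_gripper, kin, state, cams gives the robot as it stands. Calls block until the motion is done:
- r.move_pose(position, orientation): joint-space move of the TCP to a pose.
- r.servo_line(position, rotation=None, velocity=0.15): straight line of the TCP; rotation=None keeps the orientation; velocity is the mean speed in m/s.
- r.move_joints(angles): joint-space move.
- move_gripper(opening, effort=None): finger opening in m; effort is the grip in N (None keeps the last); returns when the fingers have stopped.
- r.dwell(seconds).
- kin.ik(position, orientation): joint angles nearest the present ones, or None.
- state(): the state.
- cams.read_camera(name): name is "scene" or "top" or "wrist"; returns a dict with "image" (480x640x3 uint8, red, green, blue), "K" (3x3 intrinsics, pixels), "xyz" and "attitude" of the camera in the world. Camera axes: x right, y down, z forward; pixel columns grow to the right and rows downward; lengths in m; the calibration is good to about 2 mm. A picture is of the moment at which its call begins. There is no depth.
A pose or a line that the arm cannot do raises r.MotionError and nothing moves.
- r.hand_in(): hands the job in, once; it reports no verdict.
The state is a dict: "clock": time; "q": joint angles; "qd": joint speeds; "joint_torque": joint torques, N m; "tool_pos": TCP position; "ee_rot": TCP orientation; "wrist_force": force on the tool from outside, world axes, zero at the start; "moment": the same for the moment, N m; "width": finger opening in m.
Only numpy, scipy, OpenCV 4.12 (cv2) and the standard library are available. Lean on these libraries where they do the work, as an engineer would, in place of code of your own. Each camera call takes 0.05 s, during which the arm holds its last target. There are 200 camera calls.

TASK

Take the big S-hook out of the slotted wooden block and hang it by its larger, upper curl near the middle of the utensil rail's bar, square across it, and let go of it there. Then hang the small metal bin by its bail in the hook's lower curl so that it hangs level and still, clear of the counter. Set both down gently without letting them drop, and leave everything else on the counter where it stands.

Things in the scene. Friction and masses are not known exactly. Their poses are not given: they have to be found in the camera images.
- stand: Utensil rail (fixed): two steel posts 12 mm thick, 345 mm high, 340 mm apart along its y, on feet 60 mm across. Origin on the counter midway between them, z up. A round level bar 14 mm thick runs from post to post along y at x = 0, clamped rigidly with its axis 255 to 320 mm above the counter: NO reading tells this height; see it, or feel for its top with the shut fingers. Bar otherwise empty.
- block: Wooden block (fixed), 100 (x) x 85 (y) x 68 mm high, origin under its centre. The big S-hook stands in its middle slot, which runs along the block's x, is open at the top, 42 mm deep, 38 mm long and 16.5 mm wide; the two narrower slots beside it are empty.
- hook: Big S-hook, rigid steel strip 14 mm wide (y), 4 mm thick, 139 mm tall, 0.07 to 0.12 kg. Origin mid-way in the S, which lies in its x-z plane, z up along it. Strip centreline: upper curl; straight leg x = -22 from z = 43 to 4; slant to (16, -30); lower curl. Starts in the slot, origin 98 mm up. Hung on the bar, origin 56 mm under the bar's axis. The bar enters from the hook's +x side.
- leg (a point): Point on the hook's straight leg, at x = -22, z = +30 mm of the hook, axes as the hook's. Good to pinch across the 14 mm width (along y) from above, the gripper leaning back 10 to 20 degrees to the hook's -x side, which keeps the fingers clear of the bar.
- upper_curl (a point): Centre of the hook's upper curl, 43 mm above its origin: an arc of 20 mm inner, 24 mm outer radius, from the leg on the -x side over the top (z = +67 mm of the hook) to a tip on the +x side at x = +22, z = +41 mm of the hook. The gap under this tip, down to the slant and the lower curl's right side (top at x = 16, z = -30), lets the bar in.
- lower_curl (a point): Centre of the hook's lower curl, 54 mm below its origin: an arc of 14 mm inner, 18 mm outer radius, from the straight right side (x = +16, z = -30 to -54) under the bottom (z = -72 mm of the hook) up to a tip on the -x side at x = -16, z = -43 mm of the hook. The bail goes in over this tip from the -x side.
- bin: Small open metal bin, 80 (x) x 100 (y) x 60 mm high, walls 3 mm, 0.15 to 0.3 kg, on the counter; origin under its centre, z up. A wooden tongue to hold it by sticks out of the top of its -x wall: x = -40 to -102 mm, 18 mm wide (y), z = 48 to 60 mm. A rigid round bail 8 mm thick stands over it: uprights at y = +-47 mm, straight level top along y, axis at x = 0, z = 105 mm.
- bail (a point): Middle of the top of the bin's bail, on its axis (axes as the bin's). In the hook's lower curl it rests at about x = 0, z = -64 mm of the hook's frame.
- small_hook: Leave alone: a small flat-steel S-hook, about 79 mm long, lying on its side: not the one to use.
- honing_steel: Leave alone: a honing steel with a black handle, 310 mm long, lying; origin on the counter under the butt of its handle, rod along its +x, 32 mm high.
- jar: Leave alone: a clear jar with steel lid, 80 mm across, 110 mm high; origin under its centre.
- mill: Leave alone: a dark wooden pepper mill, 60 mm across, 172 mm high; origin under its centre.
- mug: Leave alone: a white mug, 80 mm across, 95 mm high; origin under its centre, handle at its +y.
- bowl: Leave alone: a white bowl, 150 mm across, 60 mm high; origin under its centre.
- ramekin: Leave alone: a white filled ramekin, 80 mm across, 45 mm high; origin under its centre.
Things that resemble listed ones, but are neither listed nor needed, are in the scene too. What is shaped like the bin but blue is not meant.

How it is judged:
By the outcome, as a careful person would: the job done as asked, in the order asked, and still so for the second after the job is handed in, with the robot touching nothing.
It also fails if it takes over 72 s, if anything falls off the work surface, if the arm or the gripper's body presses on something with over 40 N, if the wrist force passes 120 N, or if a joint passes its speed limit or range.

## Working session

There is one attempt and no reset: what is moved stays moved. The work goes in short steps, each a Python script; the robot and the scene stay as the last script left them, time stands still between calls to the robot, and variables do not carry over. Pictures are saved under pics/ and viewed, on a budget of 10 in all, crops included, one or two more only if the job needs it, and the job is handed in when it is done.

```bash
ls; mkdir -p pics; python3 - <<'E'
from cell import *
import cv2,pickle
d={n:cams.read_camera(n) for n in("scene","top","wrist")}
pickle.dump(d,open('c0.pkl','wb'))
for n in d: cv2.imwrite(f'pics/{n}0.png',d[n]['image'][:,:,::-1]); print(n,d[n]['K'],d[n]['xyz'],d[n]['attitude'])
print(state())
E
```

```text
pics
scene [[578.98252276   0.         317.01274816]
 [  0.         578.98252276 231.64428287]
 [  0.           0.           1.        ]] [1.17216812 1.04976168 0.98536829] [-0.10993138  0.21407509  0.86628414 -0.43776562]
top [[575.23477729   0.         324.79455275]
 [  0.         575.23477729 238.09282016]
 [  0.           0.           1.        ]] [ 0.50645731 -0.01451786  1.48394169] [-0.02395237  0.71489425 -0.69856824  0.01883884]
wrist [[384.71221045   0.         320.77812535]
 [  0.         384.71221045 233.62476747]
 [  0.           0.           1.        ]] [0.12229287 0.59282218 0.3725864 ] [0.13509373 0.80579439 0.56885947 0.09404245]
{'clock': 0.15, 'q': array([ 1.14357844e+00,  1.30998965e-01,  1.48905203e+00,  3.39938854e-05,
        1.52299226e+00, -8.53925273e-02]), 'qd': array([-0.00049824, -0.00350825, -0.00314267, -0.00136246, -0.00056733,
       -0.00053771]), 'joint_torque': array([ 6.25913490e-04, -5.70059788e+01, -5.01162207e+01, -2.06260138e-04,
        9.45175183e-03,  7.89846285e-05]), 'tool_pos': array([0.20090927, 0.56490837, 0.23046609]), 'ee_rot': array([ 0.69666229,  0.11977347,  0.69694554, -0.12075961]), 'wrist_force': array([-0.53977616, -0.54755433, -0.54535547]), 'moment': array([-0.04338292,  0.00967787,  0.04303402]), 'width': 0.08538393476022688}
```

View pics/scene0.png

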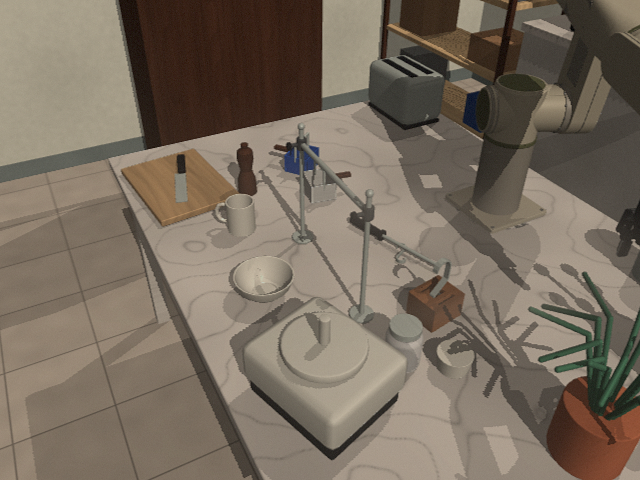

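View pics/top0.png

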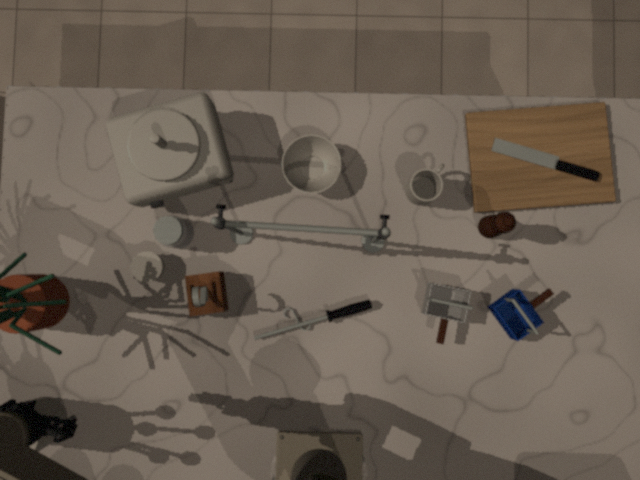

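The scene view shows the rail (posts at 303,240 and 362,315), the brown block with the big hook at (437,290), the small hook at (402,262), the metal bin at (320,185) and the blue decoy bin at (300,158). In the top view the block is at (207,294), the silver bin at (449,302) with its tongue pointing down to (442,332), and the blue bin at (516,314). The rail bar runs from (220,225) to (385,232).
There are two candidates for each item. For the hook, the one standing in the block fits and the flat one at top (275,300) does not. For the bin, the silver one fits and the blue one does not. I'll confirm both in one enlarged crop.

```bash
python3 - <<'E'
import cv2,pickle,numpy as np
d=pickle.load(open('c0.pkl','rb'))
def crop(n,u,v,w,h,s):
    im=d[n]['image'][v:v+h,u:u+w,::-1]
    im=cv2.resize(im,None,fx=s,fy=s,interpolation=cv2.INTER_CUBIC)
    im=cv2.convertScaleAbs(im,alpha=1.5)
    for k in range(0,w,10):
        cv2.line(im,(k*s,0),(k*s,6 if k%50 else 14),(0,255,255),1)
    for k in range(0,h,10):
        cv2.line(im,(0,k*s),(6,k*s),(0,255,255),1)
    cv2.putText(im,f'{n} {u},{v} x{s}',(12,24),0,.4,(0,0,255),1)
    return im
a=np.hstack([crop('top',175,260,60,60,5),crop('top',415,275,100,60,5)])
b=np.hstack([crop('scene',390,235,80,60,5),crop('scene',280,130,80,60,5)])
cv2.imwrite('pics/comp.png',np.vstack([a,b]))
E
```

```text
(no output)
```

View pics/comp.png

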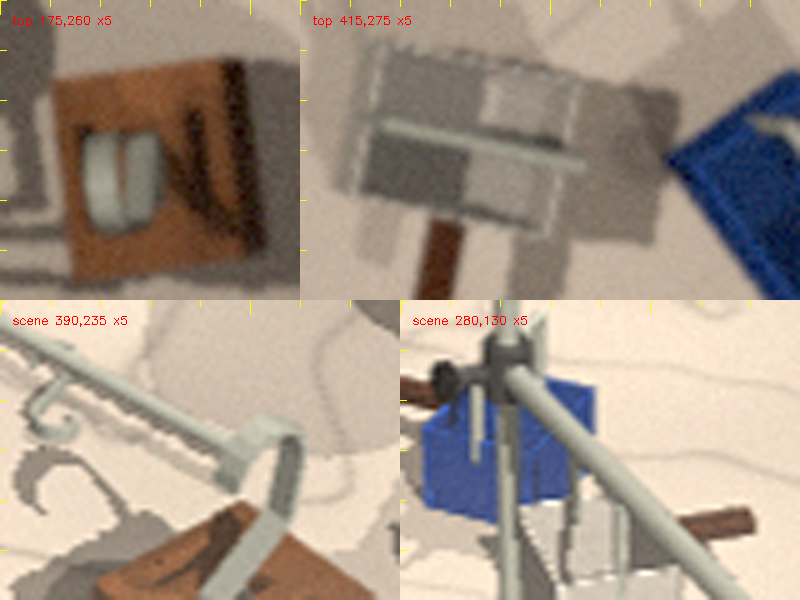

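Confirmed: the big hook stands in the block with its tip on the +x side away from the robot, and the silver bin's tongue points toward the robot. Next I'll compute the poses.

```bash
cat > h.py <<'E'
import numpy as np,cv2,pickle
from scipy.spatial.transform import Rotation as R
from scipy.optimize import least_squares
def Rq(q): return R.from_quat(np.roll(q,-1))
def proj(c,P):
    p=Rq(c['attitude']).inv().apply(np.atleast_2d(P)-c['xyz']); p=p@np.array(c['K']).T
    return p[:,:2]/p[:,2:]
def ray(c,uv):
    uv=np.atleast_2d(uv); d=np.c_[uv,np.ones(len(uv))]@np.linalg.inv(c['K']).T
    d=Rq(c['attitude']).apply(d); return d/np.linalg.norm(d,axis=1)[:,None]
def atz(c,uv,z):
    d=ray(c,uv); return c['xyz']+d*((z-c['xyz'][2])/d[:,2])[:,None]
def quat(yaw,lean=0.,flip=0.):
    # tool x down (leaning: gripper body tilted back to -x of the yaw frame), jaws along y
    # columns: tool x=(sin lean,0,-cos lean), tool y=+-y
    l=lean; X=np.array([np.sin(l),0,-np.cos(l)]); Y=np.array([0,-1. if flip else 1.,0]); Z=np.cross(X,Y)
    r=R.from_euler('z',yaw)*R.from_matrix(np.c_[X,Y,Z]); return np.roll(r.as_quat(),1)
def w(yaw,o,p): return np.array(o)+R.from_euler('z',yaw).apply(p)
E
python3 - <<'E'
from h import *
from cell import state
d=pickle.load(open('c0.pkl','rb')); T,S=d['top'],d['scene']
def centre(c,a,b,n,half):
    g=cv2.cvtColor(c['image'],cv2.COLOR_RGB2GRAY).astype(np.float32)
    a,b=np.array(a,float),np.array(b,float); t=(b-a)/np.linalg.norm(b-a); nn=np.array([-t[1],t[0]])
    s=np.linspace(-half,half,8*half+1); out=[]
    for f in np.linspace(.15,.85,n):
        p=a+f*(b-a)+s[:,None]*nn
        v=cv2.remap(g,p[:,0].astype(np.float32)[None],p[:,1].astype(np.float32)[None],cv2.INTER_LINEAR)[0]
        gr=np.gradient(cv2.GaussianBlur(v[None],(9,1),2)[0]); i,j=sorted([gr.argmax(),gr.argmin()])
        out.append([*(a+f*(b-a)+nn*(s[i]+s[j])/2),(j-i)/4])
    return np.array(out)
ct=centre(T,(225,226),(380,232),25,8); cs=centre(S,(303,142),(366,212),25,9)
print(ct[::6].round(1),cs[::6].round(1))
def line(pts):
    l=cv2.fitLine(pts[:,:2].astype(np.float32),cv2.DIST_HUBER,0,.01,.01).ravel(); return l[2:]-60*l[:2],l[2:]+60*l[:2]
n=[np.cross(*ray(c,np.array(line(p)))) for c,p in((T,ct),(S,cs))]
dr=np.cross(*n); dr/=np.linalg.norm(dr); dr*=np.sign(dr[1])
A=np.vstack([n[0]/np.linalg.norm(n[0]),n[1]/np.linalg.norm(n[1]),[0,1,0]])
for y in(.0,.1,.2): print('bar at y',y,np.linalg.solve(A,[A[0]@T['xyz'],A[1]@S['xyz'],y]).round(4))
print('dir',dr.round(4))
for z in (.27,.28,.29,.3): print('clamps top at z',z,atz(T,[[220,225],[385,232]],z).round(3).tolist())
print('scene clamps', atz(S,[[303,142],[368,213]],.285).round(3).tolist())
bt=atz(T,[[186,276],[219.4,272],[189.4,315.6],[224,311]],.068)
e=(bt[0]-bt[2]+bt[1]-bt[3])/2; f=(bt[0]-bt[1]+bt[2]-bt[3])/2
print('block',bt.mean(0).round(4),np.linalg.norm(e),np.linalg.norm(f),'yaw',np.arctan2(e[1],e[0]),np.arctan2(-f[0],f[1]))
b=atz(T,[[432,299.6],[471.6,308]],.105); v=b[0]-b[1]
print('bail',b.mean(0).round(4),np.linalg.norm(v),'yaw',np.arctan2(-v[0],v[1]))
print('camera in tool',(Rq(state()['ee_rot']).inv().apply(d['wrist']['xyz']-state()['tool_pos'])).round(3))
E
```

```text
[[248.1 229.9   3.5]
 [275.2 232.3   5.2]
 [302.5 227.9   7.2]
 [329.6 229.6   7.5]
 [356.6 234.    2.2]] [[315.8 149.5   6.5]
 [321.1 166.9   2.5]
 [338.4 173.5   5.5]
 [344.1 190.5   2.2]
 [356.9 201.2   6.5]]
bar at y 0.0 [0.5953 0.     0.2999]
bar at y 0.1 [0.5938 0.1    0.287 ]
bar at y 0.2 [0.5923 0.2    0.2741]
dir [-0.0151  0.9916 -0.1281]
clamps top at z 0.27 [[0.603, 0.218, 0.27], [0.596, -0.132, 0.27]]
clamps top at z 0.28 [[0.602, 0.216, 0.28], [0.595, -0.131, 0.28]]
clamps top at z 0.29 [[0.601, 0.214, 0.29], [0.594, -0.13, 0.29]]
clamps top at z 0.3 [[0.6, 0.212, 0.3], [0.594, -0.129, 0.3]]
scene clamps [[0.575, -0.154, 0.285], [0.598, 0.2, 0.285]]
block [0.4489 0.2883 0.068 ] 0.09672874877734029 0.08411305021626438 yaw 0.13780239327559676 0.1488310358015103
bail [ 0.4401 -0.3096  0.105 ] 0.0959956642737396 yaw -0.1852243120784401
camera in tool [-0.142 -0.    -0.083]
```

```bash
cat >> h.py <<'E'
BO=np.array([.4489,.2883,0]); BY=.142
E
python3 - <<'E'
from h import *
from cell import *
L=np.radians(12); q=quat(BY,L); X=Rq(q).apply([1,0,0])
g=w(BY,BO+[0,0,.098],[-.022,0,.033])
for n,p,qq in(('hook',g+.019*X,q),('bar',np.array([.597-.022,.04,.27]),quat(-.02,L)),('bin',np.array([.36,-.30,.04]),quat(-.185,.3))): print(n,kin.ik(p,qq))
print(g)
r.move_pose(g+.019*X-.12*X,q)
d=pickle.load(open('c0.pkl','rb'))
d['A']=cams.read_camera('wrist'); d['A']['tool']=state()['tool_pos']; pickle.dump(d,open('c1.pkl','wb')); print(state()['clock'],state()['q'])
P=[]
for z,col in((-.0,0),):
  pass
im=d['A']['image'][:,:,::-1].copy()
t=cv2.convertScaleAbs(cv2.resize(d['top']['image'][205:255,210:400,::-1],None,fx=4,fy=4,interpolation=cv2.INTER_CUBIC),alpha=1.5)
s=cv2.convertScaleAbs(cv2.resize(d['scene']['image'][120:230,285:385,::-1],None,fx=4,fy=4,interpolation=cv2.INTER_CUBIC),alpha=1.3)
C=np.zeros((600,800,3),np.uint8); C[:200,:760]=t
C[200:600,:400]=s[:400,:400]; C[200:500,400:800]=cv2.resize(im,(400,300)); cv2.imwrite('pics/A.png',C)
E
```

```text
hook [ 0.54374558 -0.18570962  2.03548412 -0.0913355   1.10031516 -1.13544599]
bar [-1.94154915e-02 -1.51517390e-01  1.71245818e+00 -1.23987391e-04
  1.37121239e+00 -1.57020001e+00]
bin [-0.97008229 -0.28697922  2.28131404  0.26008047  0.94814233 -2.48700505]
[0.42712143 0.28518649 0.131     ]
1.5083 [ 0.56802886 -0.34782402  1.94877052 -0.08758234  1.34999405 -1.13411201]
```

View pics/A.png

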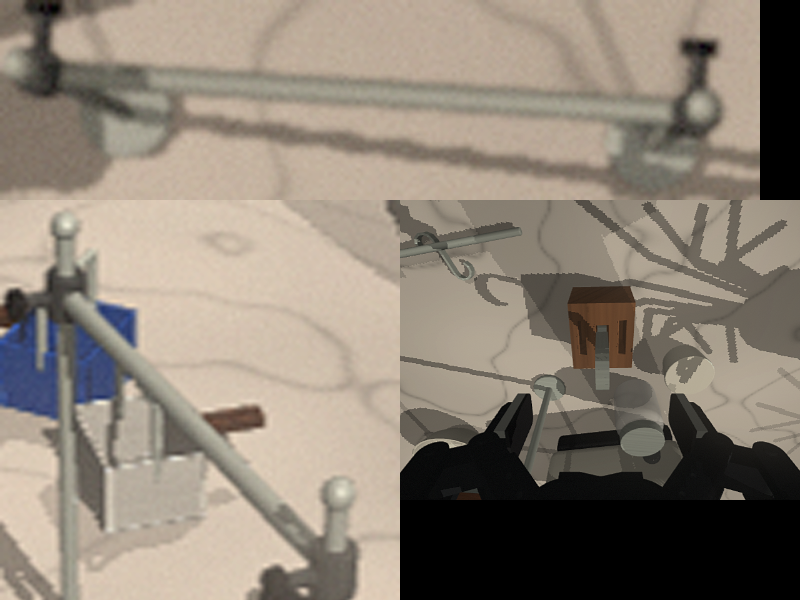

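The wrist view shows the block at (605,325) in the composite and the hook strip centred between the fingers (602 against a finger midpoint of about 600). The bar centreline runs through (247.5,225) and (375,232.5) in the top view, and through (306,146) and (357.5,200) in the scene view. I'll fit the level bar and check the predicted hook against the wrist view.

```bash
python3 - <<'E'
from h import *
d=pickle.load(open('c1.pkl','rb')); T,S,A=d['top'],d['scene'],d['A']
# refine: bar edges near hand-picked lines, windows per-view
def refine(c,a,b,half,width):
    g=cv2.cvtColor(c['image'],cv2.COLOR_RGB2Lab).astype(np.float32); a,b=np.array(a),np.array(b)
    t=(b-a)/np.linalg.norm(b-a); nn=np.array([-t[1],t[0]]); s=np.arange(-half,half+.01,.25); f=np.linspace(0,1,60)
    P=(a+f[:,None,None]*(b-a)+s[None,:,None]*nn).astype(np.float32)
    v=cv2.remap(g,P[...,0],P[...,1],cv2.INTER_CUBIC)
    v=v[...,2]  # b channel: the counter is warmer than steel
    k=int(width*4); out=[]
    for i in range(0,60,6):
        m=np.median(v[i:i+6],0); box=np.convolve(m,np.ones(k)/k,'same'); j=box.argmin(); out.append(s[j])
    o=np.median(out[:5]),np.median(out[5:]); print(np.round(out,2)); return a+.25*(b-a)+o[0]*nn,a+.75*(b-a)+o[1]*nn
pt=refine(T,(247.5,225.),(375,232.5),5,6.8); ps=refine(S,(306.25,146.25),(357.5,200.),6,6)
def res(p):
    x,yaw,h=p; e=[]
    for c,pp in((T,pt),(S,ps)):
        m=proj(c,[w(yaw,[x,.04,h],[0,k,0]) for k in(-.15,.15)]); t=m[1]-m[0]; t/=np.linalg.norm(t)
        e+=[np.cross(t,q-m[0]) for q in pp]
    return e
f=least_squares(res,[.597,0,.285]); print('bar x(y=.04),yaw,h',f.x,f.fun)
p=atz(T,[[215,221],[386,231]],.34); print('posts',p.round(3).tolist(),'mid',p.mean(0))
print('feet',atz(T,[[210+127/4,205+120/4],[210+655/4,205+150/4]],.005).round(3).tolist())
for z in(.067,.033): print(proj(A,w(.142,[.4489,.2883,.098],[-.022 if z<.05 else 0,0,z])))
c=proj(A,[w(.142,[.4489,.2883,.068],[a,b,0]) for a,b in((.05,.0425),(.05,-.0425),(-.05,.0425),(-.05,-.0425))]); print((c/1.6+[400,200]).round(0))
print((proj(A,w(.142,[.4489,.2883,.098],[-.022,0,.033]))/1.6+[400,200]).round(0))
cv2.imwrite('pics/A2.png',np.vstack([cv2.convertScaleAbs(cv2.resize(A['image'][120:330,220:440,::-1],None,fx=2.8,fy=2.8,interpolation=cv2.INTER_CUBIC),alpha=1.3)]))
E
```

```text
[ 5. -5. -5. -5. -5. -5. -5. -5. -5.  5.]
[-6. -6. -6. -6. -6. -6. -6. -6. -6. -6.]
bar x(y=.04),yaw,h [ 0.60523292 -0.04355477  0.33153611] [-0.23436248  0.2340881  -0.34121864  0.31736038]
posts [[0.605, 0.215, 0.34], [0.593, -0.127, 0.34]] mid [0.59874774 0.04385303 0.34      ]
feet [[0.599, 0.212, 0.005], [0.587, -0.129, 0.005]]
[[320.39533687 292.09341829]]
[[320.40311878 233.70509138]]
[[630. 366.]
 [571. 366.]
 [635. 300.]
 [566. 300.]]
[[600. 346.]]<stdin>:19: DeprecationWarning: Arrays of 2-dimensional vectors are deprecated. Use arrays of 3-dimensional vectors instead. (deprecated in NumPy 2.0)
```

View pics/A2.png

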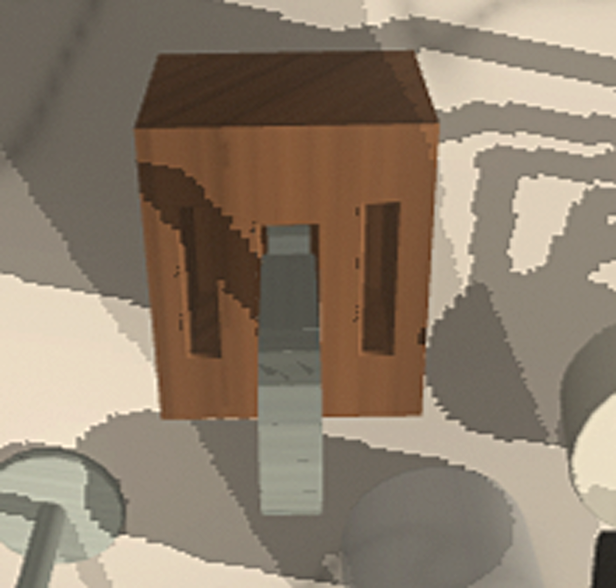

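The enlarged wrist view shows the block's top corners at crop (136,127), (437,125), (161,418) and (422,415), with the big hook's strip centred at column 291. That puts the block about 2–4 mm away from my estimate, so I'll refit before grasping.

```bash
python3 - <<'E'
from h import *
from cell import *
d=pickle.load(open('c1.pkl','rb')); T,S,A=d['top'],d['scene'],d['A']
uv=np.array([[136,127],[437,125],[161,418],[422,415]])/2.8+[220,120]
f=least_squares(lambda p:(proj(A,[w(p[2],[p[0],p[1],.068],[a,b,0]) for a,b in((-.05,-.0425),(-.05,.0425),(.05,-.0425),(.05,.0425))])-uv).ravel(),[.449,.288,.14])
print('block',f.x,f.fun.round(1))
BX,BYY,by=f.x
hook=[BX,BYY,.098]
for z in(.067,): print('hook top px',proj(A,w(by,hook,[0,0,z])),'seen col',291/2.8+220)
pt=[(247.5,225.),(375,232.5)];ps=[(306.25,146.25),(357.5,200.)]
def res(p):
    x,yaw,h=p; e=[]
    for c,pp in((T,pt),(S,ps)):
        m=proj(c,[w(yaw,[x,.04,h],[0,k,0]) for k in(-.15,.15)]); t=m[1]-m[0]; t/=np.linalg.norm(t)
        e+=[t[0]*(q-m[0])[1]-t[1]*(q-m[0])[0] for q in pp]
    return e
f=least_squares(res,[.597,0,.285]); print('bar x(y=.04),yaw,h',f.x,f.fun.round(2))
L=np.radians(12); q=quat(by,L); X=Rq(q).apply([1,0,0]); g=w(by,hook,[-.022,0,.033])
move_gripper(.05,60)
r.servo_line(g+.019*X-.06*X,q); r.servo_line(g+.019*X,velocity=.08)
move_gripper(0,60); s=state(); print('w',s['width'],s['wrist_force'],s['tool_pos']-g)
E
```

```text
block [0.45193422 0.29107226 0.15700979] [-0.8  0.2  1.1 -0.6 -0.3  0.4 -0.1  0.3]
hook top px [[324.08939587 296.31285394]] seen col 323.92857142857144
bar x(y=.04),yaw,h [ 0.59748015 -0.04029033  0.29962562] [-0.27  0.27 -0.4   0.35]
w 0.013085431432391808 [ 0.34200661 -0.63173265  3.76238519] [ 0.00424162  0.00082064 -0.01791507]
```

```bash
cat >> h.py <<'E'
BY=.157; L=np.radians(12); GP=np.array([-.022,0,.033])
def hookpose(): # hook origin/yaw from the gripper, as grasped
    from cell import state
    s=state(); return s
def tcp_for_hook(o,yaw):
    q=quat(yaw,L); X=Rq(q).apply([1,0,0]); return w(yaw,o,GP)+.019*X,q
E
python3 - <<'E'
from h import *
from cell import *
p,q=tcp_for_hook([.4519,.2911,.238],BY); r.servo_line(p,q,velocity=.12)
p,q=tcp_for_hook([.537,.042,.28],-.036); r.move_pose(p,q)
s=state(); print(s['clock'],s['width'],s['wrist_force'],s['tool_pos']-p)
d={n:cams.read_camera(n) for n in('scene','top','wrist')}; pickle.dump(d,open('c2.pkl','wb'))
C=np.zeros((600,800,3),np.uint8)
C[:300,:400]=cv2.resize(d['wrist']['image'][:,:,::-1],(400,300),interpolation=cv2.INTER_AREA)
z=lambda n,u,v,ww,h,k:cv2.convertScaleAbs(cv2.resize(d[n]['image'][v:v+h,u:u+ww,::-1],None,fx=k,fy=k,interpolation=cv2.INTER_CUBIC),alpha=1.3)
C[:300,400:]=z('scene',300,120,100,75,4)
C[300:,:400]=z('wrist',220,240,200,150,2)
C[300:,400:]=z('top',250,195,100,75,4); cv2.imwrite('pics/B.png',C)
E
```

```text
6.175 0.012615298567679801 [-0.38046541 -0.12145834 -0.5033077 ] [-0.00030632  0.00075773 -0.00059998]
```

View pics/B.png

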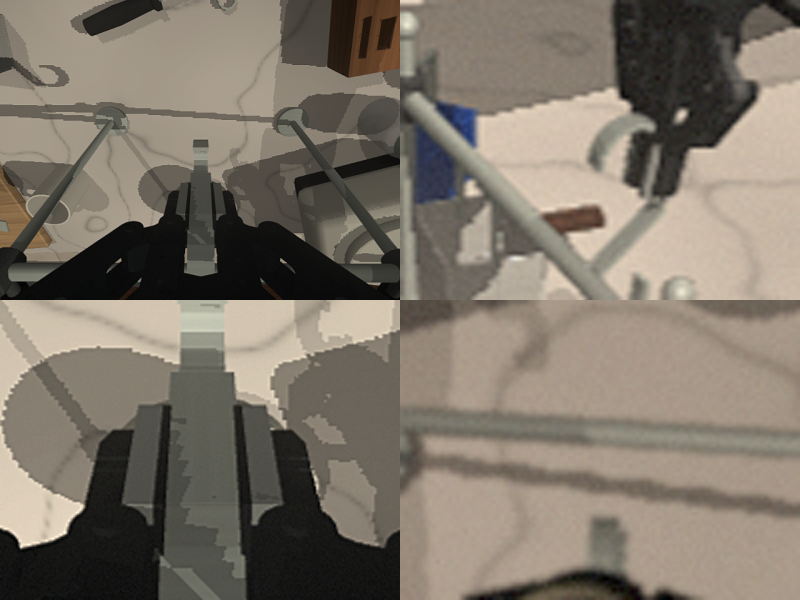

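The hook is held straight between the fingers. In the wrist view the bar lies level at half-resolution row 272, so it is parallel to the jaws. I'll refit the bar with all three cameras and check the hook pose in the grip.

```bash
python3 - <<'E'
from h import *
d=pickle.load(open('c2.pkl','rb')); T,S,W=d['top'],d['scene'],d['wrist']
obs=((T,[(252.5,225.5),(347.5,230.)],1),(S,[(305,145),(342.5,183.75)],1),(W,[(96,435.),(552,435.)],.5))
def res(p,sel=(0,1,2)):
    x,yaw,h=p; e=[]
    for i in sel:
        c,pp,k=obs[i]
        m=proj(c,[w(yaw,[x,.04,h],[0,a,0]) for a in(-.1,.1)]); t=m[1]-m[0]; t/=np.linalg.norm(t)
        e+=[k*(t[0]*(q-m[0])[1]-t[1]*(q-m[0])[0]) for q in np.array(pp)]
    return e
for sel in((0,1,2),(0,1),(0,2),(1,2)):
    f=least_squares(res,[.597,-.03,.3],kwargs=dict(sel=sel)); print(sel,f.x.round(4),f.fun.round(2))
o=[.537,.042,.28]
P=[w(-.036,o,p) for p in([.024,0,.041],[0,0,.067],[-.022,0,.004],[.016,0,-.03])]
print('scene crop',((proj(S,P)-[300,120])*4+[400,0]).round(0).tolist())
print('top crop',((proj(T,P)-[250,195])*4+[400,300]).round(0).tolist())
print('wrist half',(proj(W,P)/1.6).round(0).tolist())
E
```

```text
(0, 1, 2) [ 0.5973 -0.0333  0.2995] [-0.01  0.81 -0.69 -0.09 -0.16 -0.08]
(0, 1) [ 0.598  -0.0307  0.3019] [-0.29  0.29 -0.43  0.39]
(0, 2) [ 0.5982 -0.0308  0.2988] [-0.29  0.29 -0.21  0.21]
(1, 2) [ 0.5966 -0.0357  0.2998] [-0.25  0.23  0.12 -0.12]
scene crop [[584.0, 167.0], [622.0, 118.0], [650.0, 205.0], [592.0, 268.0]]
top crop [[607.0, 502.0], [601.0, 547.0], [605.0, 593.0], [612.0, 523.0]]
wrist half [[199.0, 271.0], [199.0, 292.0], [199.0, 181.0], [199.0, 190.0]]
```

```bash
python3 - <<'E'
from h import *
from cell import *
bx,by,h=.5975,.042,.300; Y=-.033
def go(rx,rz,v=.1):
    p,q=tcp_for_hook(w(Y,[bx,by,h-rz],[-rx,0,0]),Y); r.servo_line(p,q,velocity=v)
    s=state(); return s['wrist_force']
F0=state()['wrist_force']
print(F0.round(1),(go(.04,.022)-F0).round(1)); print((go(.006,.022,.06)-F0).round(1)); print((go(.006,.040,.06)-F0).round(1)); 
print((go(0,.046,.04)-F0).round(1))
z=.046
while z<.066:
    z+=.001; f=go(0,z,.02)-F0
    if f[2]>1.5: break
print('contact rz',z,f.round(2),state()['tool_pos'],state()['clock'])
d={n:cams.read_camera(n) for n in('scene','wrist')}; pickle.dump(d,open('c3.pkl','wb'))
zz=lambda n,u,v,ww,hh,k:cv2.convertScaleAbs(cv2.resize(d[n]['image'][v:v+hh,u:u+ww,::-1],None,fx=k,fy=k,interpolation=cv2.INTER_CUBIC),alpha=1.3)
cv2.imwrite('pics/C.png',np.hstack([zz('scene',290,120,100,100,4),zz('wrist',220,280,200,200,2)]))
E
```

```text
[ 0.1 -0.8 -1.4] [-0.5  1.2  0.8]
[-0.4  1.1  0.5]
[ 5.7  0.4 -1.6]
[0.3 0.9 0.5]
contact rz 0.05500000000000001 [ 1.18 -0.39  2.88] [0.57989373 0.04259108 0.25995556] 10.4583
```

View pics/C.png

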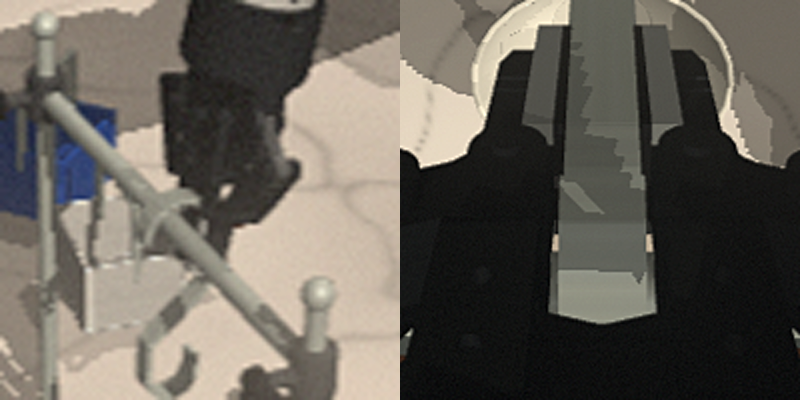

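The hook is seated on the bar: the scene crop shows the curl over it at (165,210). The side force of +1.2 N suggests the bar is 3–5 mm further +x than fitted, so I'll re-seat it a little further forward and compare.

```bash
python3 - <<'E'
from h import *
from cell import *
bx,by,h=.5975,.042,.300; Y=-.033
def go(rx,rz,v=.1):
    p,q=tcp_for_hook(w(Y,[bx,by,h-rz],[-rx,0,0]),Y); r.servo_line(p,q,velocity=v); r.dwell(.1)
    return np.mean([state()['wrist_force'] for _ in range(3)],0)
def down(rx):
    F0=go(rx,.049,.04); z=.0525
    while z<.066:
        f=go(rx,z,.02)-F0
        if f[2]>1.5: break
        z+=.001
    print('rx',rx,'contact rz',round(z,4),f.round(2)); return z
down(-.004)
# side feel: lift clear, move forward/back for the arc's sides
F0=go(-.004,.043,.04)
for s in(-1,1):
    x=-.004+s*.006
    while abs(x+.004)<.016:
        f=go(x,.043,.02)-F0
        if abs(f[0])>2: break
        x+=s*.002
    print('side',s,x,f.round(1)); go(-.004,.043,.04)
print(state()['clock'])
E
```

```text
rx -0.004 contact rz 0.0565 [ 0.74 -1.2   2.47]
side -1 -0.01 [-10.4   0.8   4. ]
side 1 0.006 [4.5 0.5 1.2]
16.1083
```

```bash
python3 - <<'E'
from h import *
from cell import *
bx,by,h=.5975,.042,.300; Y=-.033
def go(rx,rz,v=.1):
    p,q=tcp_for_hook(w(Y,[bx,by,h-rz],[-rx,0,0]),Y); r.servo_line(p,q,velocity=v); r.dwell(.1)
    return np.mean([state()['wrist_force'] for _ in range(3)],0)
go(-.004,.051,.04); F0=go(-.007,.053,.04); z=.055
while z<.066:
    f=go(-.007,z,.02)-F0
    if f[2]>1.5: break
    z+=.0007
print('contact rz',round(z,4),f.round(2),state()['clock'])
d={'s1':cams.read_camera('scene')}
move_gripper(.03); r.dwell(.3); print(state()['wrist_force']-F0,state()['width'])
d['s2']=cams.read_camera('scene')
p,q=tcp_for_hook(w(Y,[bx,by,h-z],[.007,0,0]),Y); X=Rq(q).apply([1,0,0])
move_gripper(.05)
r.servo_line(p-.03*X+[-.02,0,0],q,velocity=.08); r.servo_line(p-.1*X+[-.09,0,0],q)
r.dwell(.3); d['s3']=cams.read_camera('scene'); d['w3']=cams.read_camera('wrist'); d['t3']=cams.read_camera('top'); pickle.dump(d,open('c4.pkl','wb')); print(state()['clock'])
zz=lambda n,u,v,ww,hh,k:cv2.convertScaleAbs(cv2.resize(d[n]['image'][v:v+hh,u:u+ww,::-1],None,fx=k,fy=k,interpolation=cv2.INTER_CUBIC),alpha=1.3)
cv2.imwrite('pics/D.png',np.vstack([np.hstack([zz('s1',300,140,80,60,5),zz('s3',300,140,80,60,5)]),np.hstack([zz('t3',260,195,80,60,5),cv2.resize(d['w3']['image'][:,:,::-1],(400,300),interpolation=cv2.INTER_AREA)])]))
E
```

```text
contact rz 0.0571 [-1.3  -0.56  3.05] 18.3083
[-0.23130677  0.61861907  1.03370926] 0.03022056789173812
21.3167
```

View pics/D.png

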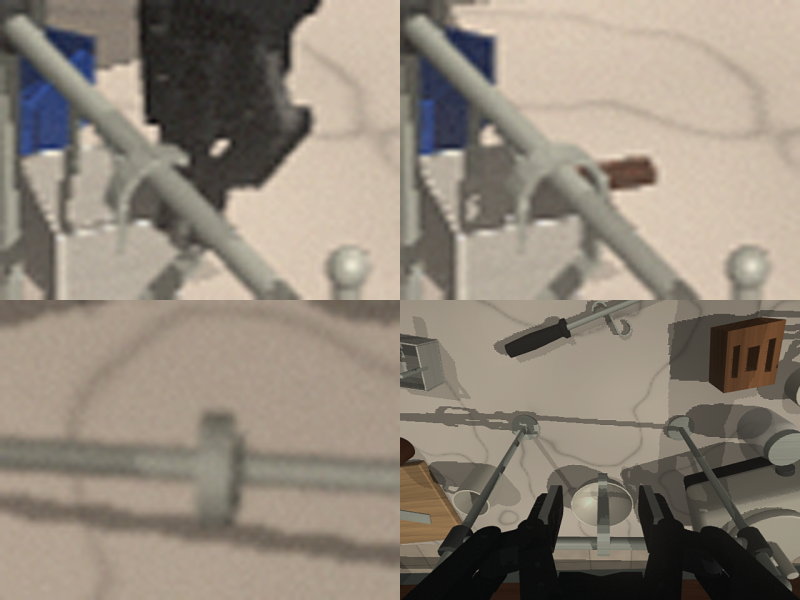

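The hook hangs free, square on the bar at about its middle; the top crop shows it at (218,465), perpendicular to the bar. Next is the bin, starting with a close wrist look before grasping.

```bash
python3 - <<'E'
from h import *
from cell import *
o=[.4401,-.3096,0];Y=-.185;q=quat(Y,np.radians(15));X=Rq(q).apply([1,0,0])
g=w(Y,o,[-.082,0,.054]); r.move_pose(g+.019*X-.13*X,q); 
c=cams.read_camera('wrist'); pickle.dump(c,open('c5.pkl','wb')); print(state()['clock'],state()['q'].round(2))
print((proj(c,[w(Y,o,p) for p in([-.102,.009,.06],[-.102,-.009,.06],[-.04,.05,.06],[-.04,-.05,.06],[0,.047,.105],[0,-.047,.105])])*1.25).round(0).tolist())
cv2.imwrite('pics/E.png',cv2.resize(c['image'][:,:,::-1],(800,600),interpolation=cv2.INTER_CUBIC))
E
```

```text
22.8833 [-0.99 -0.52  2.21  0.2   1.28 -2.42]
[[419.0, 259.0], [384.0, 259.0], [486.0, 349.0], [317.0, 349.0], [485.0, 456.0], [318.0, 456.0]]
```

View pics/E.png

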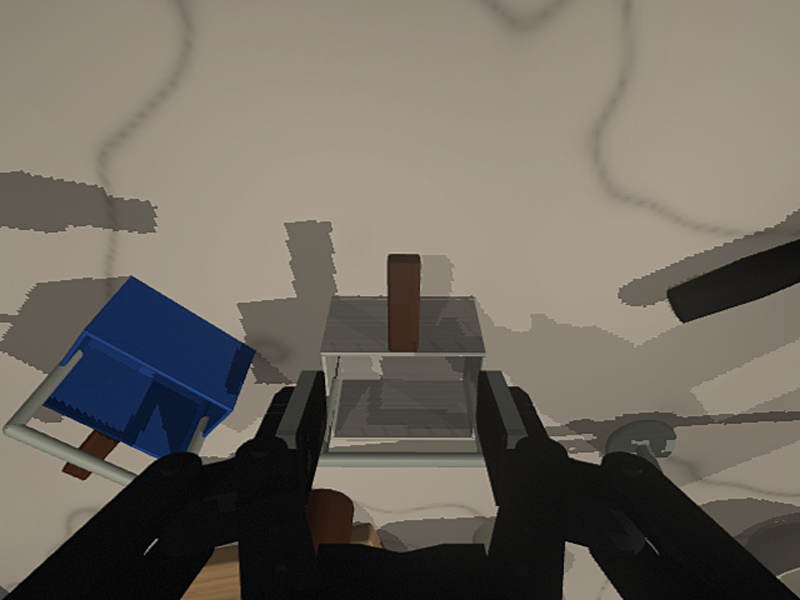

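The bin matches its prediction within about 2 px. It is roughly 2.4 mm further in x and 1 mm in y (tongue end seen at (403,263), bail at row 459). I'll apply that correction, grasp, lift and bring it in front of the hook.

```bash
cat >> h.py <<'E'
LB=np.radians(15); GB=np.array([-.082,0,.054])
def tcp_for_bin(o,yaw):
    q=quat(yaw,LB); X=Rq(q).apply([1,0,0]); return w(yaw,o,GB)+.019*X,q
E
python3 - <<'E'
from h import *
from cell import *
Y=-.185; o=w(Y,[.4401,-.3096,0],[.0024,.0012,0]); p,q=tcp_for_bin(o,Y); X=Rq(q).apply([1,0,0])
r.servo_line(p-.05*X,q); r.servo_line(p,velocity=.08); F0=state()['wrist_force']
move_gripper(0,110); s=state(); print('w',s['width'],(s['wrist_force']-F0).round(1))
p,_=tcp_for_bin(o+[0,0,.02],Y); r.servo_line(p,q,velocity=.06); r.dwell(.2); s=state(); print('lift',s['width'],(s['wrist_force']-F0).round(1),s['moment'].round(2))
p,_=tcp_for_bin(o+[0,0,.10],Y); r.servo_line(p,q)
# hook frame
H=np.array([.598,.042,.243]); Yh=-.033
def bo(rx,rz): return w(Yh,H,[rx,0,rz-.105])
p,q=tcp_for_bin(bo(-.10,-.025),Yh); r.move_pose(p,q)
p,q=tcp_for_bin(bo(-.06,-.025),Yh); r.servo_line(p,q,velocity=.08); r.dwell(.2)
d={n:cams.read_camera(n) for n in('scene','top','wrist')}; pickle.dump(d,open('c6.pkl','wb')); print(state()['clock'],(state()['wrist_force']-F0).round(1),state()['width'])
zz=lambda n,u,v,ww,hh,k:cv2.convertScaleAbs(cv2.resize(d[n]['image'][v:v+hh,u:u+ww,::-1],None,fx=k,fy=k,interpolation=cv2.INTER_CUBIC),alpha=1.3)
C=np.zeros((600,800,3),np.uint8); C[:480,:480]=zz('scene',305,150,80,80,6); C[:240,480:]=cv2.resize(d['wrist']['image'][:,:,::-1],(320,240),interpolation=cv2.INTER_AREA); C[240:560,480:]=zz('top',260,205,80,80,4)
cv2.imwrite('pics/F.png',C)
P=[w(Yh,H,p) for p in([0,.007,.067],[.024,.007,.041],[-.022,.007,.004],[.016,.007,-.03],[0,.007,-.072],[-.016,.007,-.043])]+[w(Yh,bo(-.06,-.025),p) for p in([0,.047,.109],[0,-.047,.109])]
print(((proj(d['scene'],P)-[305,150])*6).round(0).tolist())
E
```

```text
w 0.016100093902555304 [-2.2  2.6  5.8]
lift 0.016192006018588088 [-1.5  0.2 -2.3] [ 0.03  0.33 -0.03]
28.425 [-0.2  0.4 -1.6] 0.016138070329501337
[[171.0, 126.0], [114.0, 199.0], [217.0, 252.0], [131.0, 347.0], [164.0, 423.0], [201.0, 354.0], [348.0, 332.0], [236.0, 219.0]]
```

View pics/F.png

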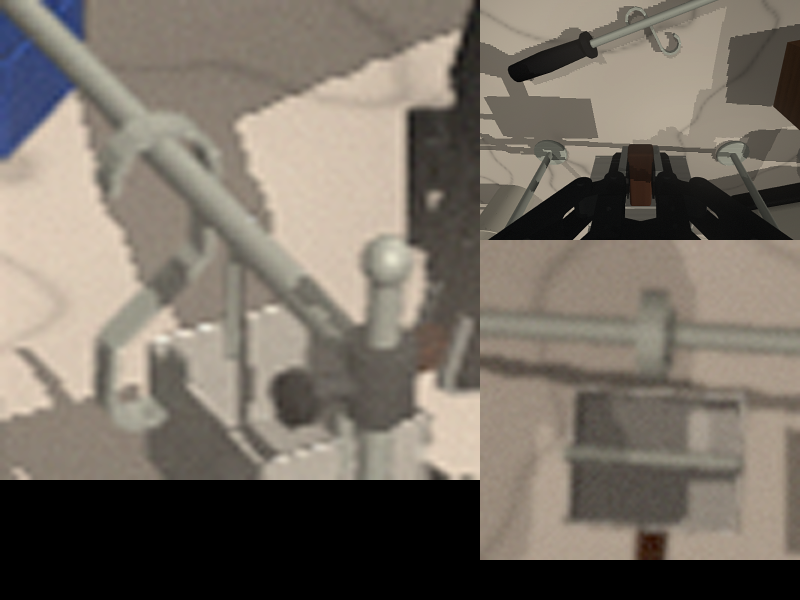

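The hook stands correctly on the bar, but its lower curl sits about 18 crop px (about 7 mm) toward +x of plumb. That fits its own balance tilt of about 3°. The bail and hook line up in y (656 against 655 in the top crop). I'll check how the bin sits in the grip from rim corners in the scene crop: (160,340), (275,463) and (285,308).

```bash
cat >> h.py <<'E'
H=np.array([.598,.042,.243]); Yh=-.033
def bo(rx,rz): return w(Yh,H,[rx,0,rz-.105])
E
python3 - <<'E'
from h import *
d=pickle.load(open('c6.pkl','rb'));S,T=d['scene'],d['top']
def pts(p,P): # p: dx,dz,pitch about grasp point
    dx,dz,a=p; o=bo(-.06,-.025)
    Q=R.from_euler('y',a).apply(np.array(P)-GB)+GB+[dx,0,dz]
    return np.array([w(Yh,o,x) for x in Q])
C=[[.04,-.05,.06],[.04,.05,.06],[-.04,-.05,.06]]; ob=np.array([[160,340],[275,463],[285,308]])/6+[305,150]
B=[[0,.051,.105],[0,-.051,.105],[.04,.05,.06],[.04,-.05,.06]]; ot=(np.array([[570,452],[742,463],[575,390],[743,397]])-[480,240])/4+[260,205]
res=lambda p:np.r_[(proj(S,pts(p,C))-ob).ravel(),(proj(T,pts(p,B))-ot).ravel()]
print(res([0,0,0]).round(1)); f=least_squares(res,[0,0,0]); print(f.x,f.fun.round(1))
# lower hook tilt from scene: observed bottom centre and tip, right side
def hk(p,P):
    a,dx=p; Q=R.from_euler('y',-a).apply(np.array(P)-[0,0,.056])+[dx,0,.056]; return np.array([w(Yh,H,x) for x in Q])
oh=np.array([[138,420],[107,345]])/6+[305,150]
f=least_squares(lambda p:(proj(S,hk([p[0],0],[[0,0,-.071],[.017,0,-.03]]))-oh).ravel(),[.05]); print('tilt',f.x,f.fun.round(1))
E
```

```text
[-2.5 -0.5 -2.8 -0.1  4.4 -2.7 -3.3 -1.3 -0.1 -1.4 -1.4 -2.7  0.4 -2. ]
[-0.0019432  -0.00941878 -0.04791387] [-1.7  0.4 -2.   0.9  5.1 -0.5 -3.2  0.8 -0.2  0.6 -1.3 -1.6  0.3 -0.9]
tilt [0.06952753] [-0.1 -0.5  0.  -0.9]
```

```bash
python3 - <<'E'
from h import *
from cell import *
d=pickle.load(open('c6.pkl','rb'));S,T=d['scene'],d['top']
def pts(p,P): return np.array([w(Yh,bo(-.06,-.025),x) for x in np.array(P)+[p[0],p[1],p[2]]])
C=[[.04,-.05,.06],[.04,.05,.06]]; ob=np.array([[160,340],[275,463]])/6+[305,150]
B=[[0,.051,.105],[0,-.051,.105],[.04,.05,.06],[.04,-.05,.06]]; ot=(np.array([[570,452],[742,463],[575,390],[743,397]])-[480,240])/4+[260,205]
f=least_squares(lambda p:np.r_[(proj(S,pts(p,C))-ob).ravel(),(proj(T,pts(p,B))-ot).ravel()],[0,0,0]); print(f.x.round(4),f.fun.round(1))
dx,dz=np.clip(f.x[[0,2]],-.005,.002)
F0=None
def go(x,z,v=.06):
    p,q=tcp_for_bin(bo(x-dx,z-dz),Yh); r.servo_line(p,q,velocity=v); r.dwell(.08)
    F=np.mean([state()['wrist_force'] for _ in range(3)],0); return F if F0 is None else F-F0
go(-.075,-.033); F0=go(-.06,-.033); ok=True
for x in(-.045,-.03,-.02,-.012,-.004,.003,.006):
    f=go(x,-.033)
    if np.linalg.norm(f)>2.5: ok=False; print('contact',x,f.round(1)); break
print(ok,f.round(1),state()['clock'])
if ok:
    for z in(-.040,-.046,-.052):
        f=go(.0065,z); print(z,f.round(1))
        if np.linalg.norm(f)>2.5: break
d={n:cams.read_camera(n) for n in('scene','top','wrist')}; pickle.dump(d,open('c7.pkl','wb'))
zz=lambda n,u,v,ww,hh,k:cv2.convertScaleAbs(cv2.resize(d[n]['image'][v:v+hh,u:u+ww,::-1],None,fx=k,fy=k,interpolation=cv2.INTER_CUBIC),alpha=1.3)
cv2.imwrite('pics/G.png',np.hstack([zz('scene',300,140,80,100,6)[:600],np.vstack([zz('top',260,205,80,80,4),np.zeros((280,320,3),np.uint8)])]))
print(state()['clock'],state()['width'],dx,dz)
E
```

```text
[-0.005 -0.002 -0.004] [-1.1 -0.1 -1.4  0.3 -2.4  1.1  0.7  0.9 -0.5 -0.4  1.1  0.3]
True [-0.8  1.4 -0.1] 32.1083
-0.04 [-0.8  0.1  0.8]
-0.046 [-0.7  1.3 -0. ]
-0.052 [0.  0.6 0.8]
33.275 0.01602873822524213 -0.005 -0.003950267439131473
```

View pics/G.png

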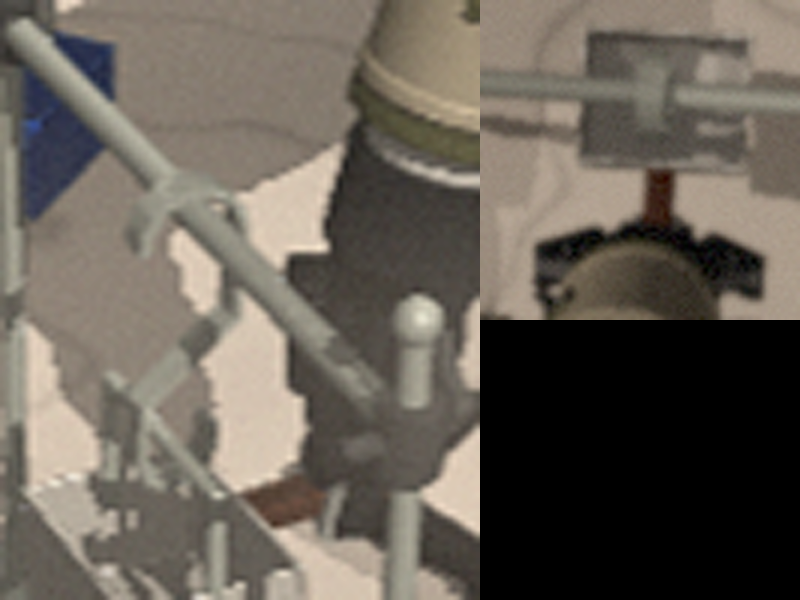

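The bail is inside the lower curl: it crosses the hook just inside its right side at (130,400), with no contact force, and the hook hasn't moved. Next I'll lower to contact, ease it back under the bar and transfer the weight.

```bash
python3 - <<'E'
from h import *
from cell import *
dx,dz=-.005,-.004
def go(x,z,v=.03):
    p,q=tcp_for_bin(bo(x-dx,z-dz),Yh); r.servo_line(p,q,velocity=v); r.dwell(.1)
    return np.mean([state()['wrist_force'] for _ in range(3)],0)
F0=go(.0065,-.052); z=-.056; x=.0065
while z>-.080:
    f=go(x,z)-F0
    if f[2]>1: break
    z-=.0015
print('contact',z,f.round(2))
for x in(.004,.002,0.):
    f=go(x,z)-F0; print(x,f.round(2))
for k in range(8):
    if f[2]>2.2: break
    z-=.001; f=go(x,z)-F0; print('z',round(z,4),f.round(2))
print(state()['clock'],state()['moment'].round(2))
E
```

```text
contact -0.0665 [0.46 0.57 1.18]
0.004 [0.22 0.8  0.16]
0.002 [-0.08  1.74  0.31]
0.0 [ 0.79  1.48 -0.31]
z -0.0675 [0.54 1.16 1.91]
z -0.0685 [-0.44 -0.13  5.04]
38.2083 [-0.08 -0.23  0.06]
```

```bash
python3 - <<'E'
from h import *
from cell import *
dx,dz=-.005,-.004
p,q=tcp_for_bin(bo(0-dx,-.068-dz),Yh); r.servo_line(p,q,velocity=.02); r.dwell(.2)
d={'s0':cams.read_camera('scene')}
move_gripper(.022,30); r.dwell(.3); move_gripper(.045); r.dwell(.5); d['s1']=cams.read_camera('scene')
X=Rq(q).apply([1,0,0]); r.servo_line(p-.08*X,q,velocity=.08); r.servo_line(p-.10*X+[-.1,0,.0],q)
r.dwell(1.0); d['s2']=cams.read_camera('scene'); r.dwell(.6); d['s3']=cams.read_camera('scene'); d['t']=cams.read_camera('top'); d['w']=cams.read_camera('wrist')
pickle.dump(d,open('c8.pkl','wb')); print(state()['clock'],state()['wrist_force'].round(1))
D=cv2.absdiff(d['s2']['image'],d['s3']['image'])[140:270,290:400].max(2); print('moving px',(D>40).sum())
zz=lambda n,u,v,ww,hh,k:cv2.convertScaleAbs(cv2.resize(d[n]['image'][v:v+hh,u:u+ww,::-1],None,fx=k,fy=k,interpolation=cv2.INTER_CUBIC),alpha=1.3)
C=np.zeros((600,800,3),np.uint8);C[:,:400]=zz('s3',290,140,80,120,5);C[:300,400:]=zz('t',250,195,100,75,4);C[300:,400:]=cv2.resize(d['w']['image'][:,:,::-1],(400,300),interpolation=cv2.INTER_AREA);cv2.imwrite('pics/I.png',C)
E
```

```text
43.9583 [ 0.5 -0.5 -0.1]
moving px 0
```

View pics/I.png

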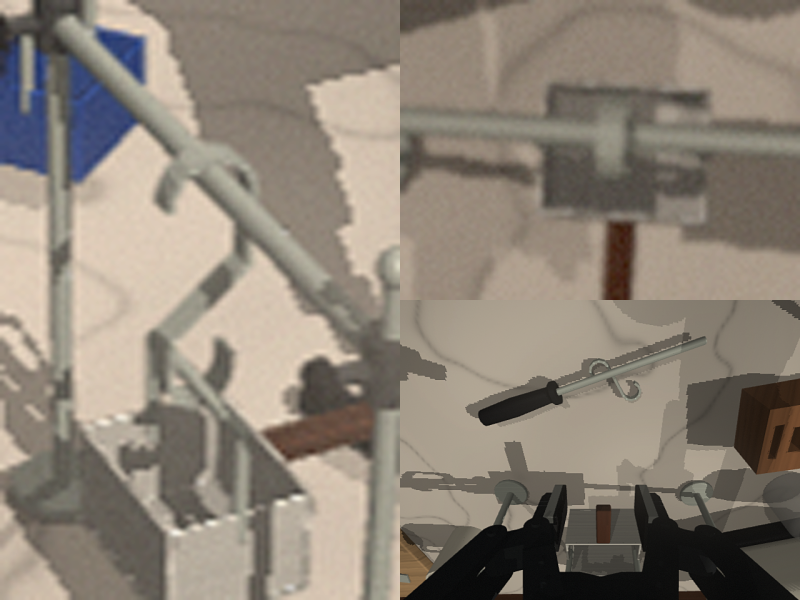

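The bin hangs still, with no moving pixels over 0.6 s. I'll check numerically that the bail sits in the curl's bottom and the rim is level, comparing predicted scene pixels with those seen.

```bash
python3 - <<'E'
from h import *
d=pickle.load(open('c8.pkl','rb'));S=d['s3'];T=d['t']
bin_=lambda p:w(Yh,bo(0,-.064),p)
n={'bail+y':bin_([0,.047,.105]),'bail-y':bin_([0,-.047,.105]),'rim+x-y':bin_([.04,-.05,.06]),'rim+x+y':bin_([.04,.05,.06]),'rim-x+y':bin_([-.04,.05,.06]),'rim-x-y':bin_([-.04,-.05,.06]),'tongue end':bin_([-.102,0,.06]),
'hook bottom':w(Yh,H,[0,0,-.072]),'hook tip':w(Yh,H,[-.016,0,-.043]),'right':w(Yh,H,[.016,0,-.03]),'uptip':w(Yh,H,[.022,0,.041])}
for k,v in n.items(): print(k,((proj(S,v)-[290,140])*5).round(0)[0],((proj(T,v)-[250,195])*4+[400,0]).round(0)[0])
E
```

```text
bail+y [251. 433.] [536. 144.]
bail-y [163. 333.] [701. 153.]
rim+x-y [ 88. 424.] [710.  91.]
rim+x+y [177. 533.] [541.  82.]
rim-x+y [323. 490.] [533. 217.]
rim-x-y [229. 384.] [703. 227.]
tongue end [382. 405.] [612. 327.]
hook bottom [205. 395.] [619. 149.]
hook tip [236. 338.] [615. 174.]
right [177. 332.] [618. 115.]
uptip [167. 207.] [613.  92.]
```

Every feature matches its prediction to within 1–3 px, all shifted the same way and with no relative pitch (rim rows 533 against 533, and 492 against 490). The bail is in the bottom of the curl and the bin is level, so I'm handing in.

```bash
python3 -c "
from cell import *
print(r.hand_in(), state()['clock'])"
```

```text
the job is handed in; nothing more can be done
the job is handed in; nothing more can be done
```

The big S-hook now hangs by its upper curl near the middle of the rail's bar, square across it. The small metal bin hangs by its bail in the hook's lower curl. I handed the job in at about 44 s, inside the 72 s limit.

- **Setting down:** I lowered the hook onto the bar and the bail into the curl by feel, letting go only after light contact (about 3–5 N).
- **Bin at rest:** No pixels moved between two pictures taken 0.6 s apart. The bail ends, hook and rim corners were within about 3 px of where a level bin resting in the curl should appear. By that fit its bottom is about 7 cm above the counter.
- **Robot at hand-in:** The gripper was backed off and touching nothing; the wrist force was about zero.
- **Bar position:** The camera fit for the bar was about 7 mm short along x of where the hook made contact by feel. I trusted the feel when centring the hook, and the side feel pushed on the bar with up to about 10 N. The final picture still showed everything 2–3 px (roughly 5 mm) off the predicted position, all in the same direction.
- **Hook tilt:** Before the bin went on, the hook hung about 3–4° off vertical from its own balance. The bin's weight straightened it.
- **Other items:** I did not deliberately touch anything else. I didn't compare every object's position before and after, but the last views showed nothing out of place.

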